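# Snap the checked tally onto the sample tote

## Task

Mark the sample tote as checked: take the tally plate out of its rack and push its snap hook straight down onto the tote's bail bar, near the middle, until the sprung gate flicks shut under the bar. Then tug it gently upwards so that the gate bears on the bar and proves the catch, and let the tally hang still from the bar. Never load the bar with more than about 2 kg, and leave the packet beside the rack and the torch beside the tote where they lie.

Things in the scene. Friction and masses are not known exactly. Their poses are not given: they have to be found in the camera images.
- tally: Aluminium tally plate with a snap hook on top, 200 g, upright in the rack. Origin: where the bar's centre line lies when fully home in the throat. z up, y along the bar it takes, x from plate to nose. In mm: plate x -14 to -9, 60 wide in y, lower edge z -90; nose x 9 to 15, to z -28, then a lip flaring out to z -38; throat 18 wide, open below, roof z +5. Let go, it hangs nearly upright.
- tally_grip (a point): Middle of the tally's grip block, 30 mm above the tally's origin: 14 mm thick in x, 34 mm wide in y, z 13 to 47 mm above the origin. To be taken from above across its 14 mm. Below it the hook's shoulders (x -14 to 15 mm, z 5 to 13 mm) take a push from the fingertips.
- gate (a joint): Sprung gate under the throat, hinged in the plate at x -11, z -26 mm, 20 mm long. 0 rad = shut; grows as it swings up into the throat (1.5 most); spring 0.04 N m/rad; gives to -0.15 on its stop if pulled on from inside. An entering bar lifts it past 1 rad with up to about 10 N; within 3 mm of the roof the bar clears it and it flicks shut. A caught bar has about 19 mm of free play.
- tote: Fixed grey tray, 170 (x) by 250 (y) by 32 mm high, holding packets; origin: centre of its underside, z up. A round steel bail bar, 10 mm thick, rubber-bushed (gives 1 mm per 8 N up or down), runs over it along its y at x 0, between posts (24 mm collars) at y -105 and +105 mm.
- bar_low (a point): Point fixed to the tote, 140 mm above its underside, x 0, y 0: the middle of the bail bar's centre line at the bail's LOWEST setting. The bail telescopes and is clamped anywhere from 0 to 38 mm above this, differently each time; that height is not measured and must be felt. The tally may face either way on the bar.
- rack: Fixed rack, 110 by 110 mm foot with two upright cheeks, 60 mm high, that hold the lower 50 mm of the tally's plate in a slot 6.5 mm wide; origin: centre of its underside. Lift the tally 55 mm straight up to clear it.
- pack_rack: Loose packet, 86 x 55 x 22 mm, lying by the rack; leave alone. Origin: centre of underside.
- torch: Small black torch, 26 mm thick, 136 mm long, lying by the tote; leave alone. Origin: centre of underside.

How it is judged:
By the outcome, as a careful person would: the job done as asked, in the order asked, and still so for the second after the job is handed in, with the robot touching nothing.
It also fails if it takes over 64 s, if anything falls off the work surface, if the arm or the gripper's body presses on something with over 40 N, if the wrist force passes 120 N, or if a joint passes its speed limit or range.

## Robot

A 6-joint arm with a two-finger parallel gripper is mounted at the origin on the work surface. World frame = base frame: x ahead of the robot, y to its left, z up, the work surface at z = 0. Lengths are in m, angles in degrees, forces in N, time in s.
With the tool pointing down it reaches from about 0.35 to 0.875 m from the base axis. Payload 4.2 kg.
Tool frame: the origin (TCP) lies on the centre line of the jaws, within the pads' length; the fingertips stand 25 mm ahead of it and the grasp point (between the pads) lies 6 mm ahead of it; z points along the fingers, y is the line along which they close (so a half turn about z gives the same grasp; the last joint's range is limited). The gripper opens to 87 mm and grips with 3 to 60 N. Pads are 19 mm wide; open, the fingers measure 117 mm over their backs; the gripper's body (75 mm by 190 mm) begins 51 mm behind the grasp point.
Start: joints at [80.019, 22.042, 0.453, 0, -68.411, -14.817], TCP at [0.262, 0.567, 0.248] pointing down, gripper open.
Joint ranges: [-179.83, 179.83], [-69.29, 118.12], [-61.27, 80.66], [-181.25, 117.63], [-171.15, -9.14], [-177.46, 177.46]. Speed limits (degrees/s): [159.86, 159.86, 180, 180, 180, 180].

## Interface

Orientations are given as a 3x3 rotation matrix whose columns are the frame's x, y, z axes.
In Python, from station import r gives the robot as it stands.
- The arm moves only by the tool move_arm, never from a script. Its argument "series" is a list of rows, each an object with "grip": the opening, from 0 (shut) to 1 (fully open); "xyz": the shift along the tool's x, y, z in mm, a list of three; "angular": the turn, a rotation vector about the tool's x, y, z in rad, a list of three. A call has 1 to 10 rows; each row is the pose to reach, as a shift and turn from the pose commanded when the call began, along the tool's axes at that moment; what a row does not reach only later rows make up. A row lasts 1/10 s, in which the tool goes at most 50 mm and 8.59 degrees, less where a joint would pass 70% of its speed; a pose out of reach is approached as far as the arm can. A call with a gripper value outside its range is refused whole. The fingers move at their own pace and stop on an object; the grip force is fixed at half the most. Time passes only in rows, so rows that repeat a pose let the fingers close. It gives the time, the measured TCP pose, the force, the opening and the grip force at its end, in the units of the state.
- r.sense(): the state, without advancing time (a new reading comes with each control period).
- r.capture(name): name is "scene" or "top" or "wrist"; returns a dict with "img" (420x560x3 uint8, red, green, blue), "camera_matrix" (3x3 intrinsics, pixels), "rvec" (rotation vector, rad) and "tvec" (3), from world to camera coordinates, as OpenCV has them; the wrist camera has in their place "hand_eye" (4x4, takes a point from camera to tool coordinates, whose origin is the TCP and whose axes are the flange's). Camera axes: x right, y down, z forward; pixel columns grow to the right and rows downward; lengths in m; the calibration is good to about 2 mm. A picture is of the moment at which its call begins: read the wrist's pose just before it. There is no depth.
- r.finish_job(): hands the job in; it is judged then, once.
The state is a dict: "time_s": time; "joints": joint angles; "joint_velocities": joint speeds; "effort": joint torques, N m; "tcp_pos": TCP position; "ee_rot": TCP orientation; "wrist_force": force on the tool from outside, world axes, zero at the start; "moment": the same for the moment, N m; "gripper_width": opening from 0.0 (shut) to 1.0 (fully open); "gripper_force": force on a finger pad.
Only numpy, scipy, OpenCV 4.12 (cv2) and the standard library are available. Lean on these libraries where they do the work, as an engineer would, in place of code of your own. Each camera call takes 0.05 s, during which the arm holds its last target. There are 200 camera calls.

## Working session

There is one attempt and no reset: what is moved stays moved. The work goes in short steps, Python scripts to look and compute and a tool call to move; the robot and the scene stay as the last step left them, time stands still between calls to the robot, and variables do not carry over. Pictures are saved under pics/ and viewed, at most 10 in all, crops included, and the job is handed in when it is done.

Besides the shell and the picture viewer there is one more tool, called after "Call:" by a JSON object that holds its "name" and its "arguments". move_arm: Moves the arm, as the interface text tells. Its arguments: {"type":"object","properties":{"series":{"type":"array"}},"required":["series"]}

```bash
mkdir -p pics; ls; python3 - <<'E'
from station import r
import cv2, numpy as np
s=r.sense(); print({k:np.round(v,3).tolist() for k,v in s.items()})
ims=[]
for n in ("scene","top","wrist"):
    c=r.capture(n); cv2.imwrite(f"pics/{n}0.png",c["img"][:,:,::-1])
    print(n,{k:np.round(v,4).tolist() for k,v in c.items() if k!="img"})
    np.save(f"pics/{n}0.npy",c,allow_pickle=True)
E
```

```text
pics
{'time_s': 0.0, 'joints': [80.02, 22.091, 0.378, -0.03, -68.409, -14.819], 'joint_velocities': [0.022, -0.007, 0.007, 0.096, 0.032, 0.011], 'effort': [0.002, -39.066, 18.74, 4.22, 0.011, -0.0], 'tcp_pos': [0.262, 0.567, 0.246], 'ee_rot': [[0.908, -0.42, -0.001], [-0.42, -0.908, -0.002], [0.0, 0.002, -1.0]], 'wrist_force': [0.066, -0.594, -0.071], 'moment': [-0.03, -0.012, 0.011], 'gripper_force': 0.0, 'gripper_width': 0.999}
scene {'camera_matrix': [[490.9656, 0.0, 285.9148], [0.0, 490.9656, 217.3837], [0.0, 0.0, 1.0]], 'rvec': [2.3184, 0.8192, -0.2956], 'tvec': [-0.4899, -0.1571, 1.438]}
top {'camera_matrix': [[468.7361, 0.0, 284.7899], [0.0, 468.7361, 210.5151], [0.0, 0.0, 1.0]], 'rvec': [2.1308, -2.1489, 0.1811], 'tvec': [0.0456, 0.6133, 1.1602]}
wrist {'camera_matrix': [[312.085, 0.0, 277.9172], [0.0, 312.085, 214.0534], [0.0, 0.0, 1.0]], 'hand_eye': [[0.0004, -0.9618, -0.2738, 0.0745], [1.0, 0.0003, 0.0003, -0.0004], [-0.0002, -0.2738, 0.9618, -0.1382], [0.0, 0.0, 0.0, 1.0]]}
```

View pics/top0.png

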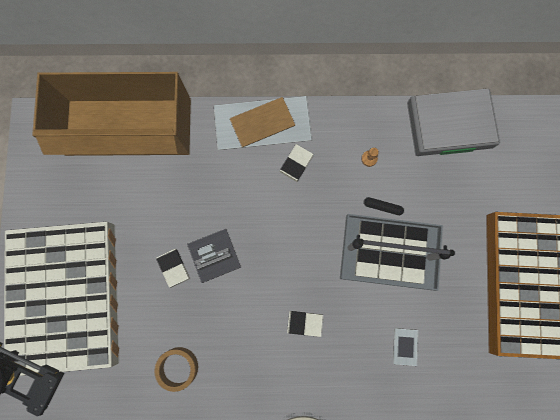

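View pics/scene0.png

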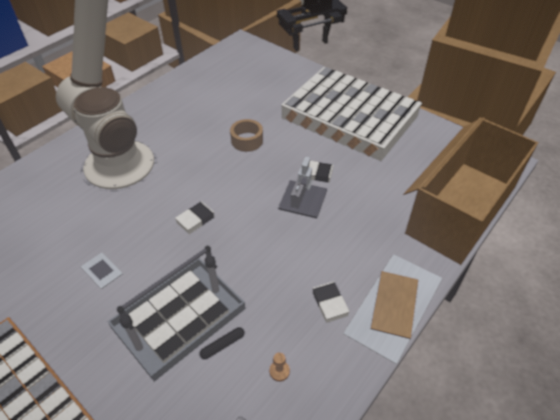

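The top view shows the rack at about (214,256) with the tally in it and the packet at (172,268). The tote is at (391,252), with its bar from (358,243) to (446,253) and the torch at (384,206). Next come foot and rim contours, plus enlarged crops.

```bash
cat > h.py <<'E'
import numpy as np, cv2
from station import r
def cam(name):
    s=r.sense() if name=="wrist" else None
    c=r.capture(name); 
    return pose(c,s)
def pose(c,s=None):
    if s is None:
        R=cv2.Rodrigues(np.array(c["rvec"],float))[0]; t=np.array(c["tvec"],float).ravel()
        Rw,o=R.T,-R.T@t
    else:
        H=np.array(c["hand_eye"]); E=np.array(s["ee_rot"])
        Rw=E@H[:3,:3]; o=E@H[:3,3]+np.array(s["tcp_pos"])
    return dict(img=np.array(c["img"]),K=np.array(c["camera_matrix"]),R=Rw,o=o)
def ray(v,p):
    d=v["R"]@np.linalg.solve(v["K"],[p[0],p[1],1.]); return d/np.linalg.norm(d)
def onz(v,p,z):
    d=ray(v,p); return v["o"]+d*(z-v["o"][2])/d[2]
def cross(v1,p1,v2,p2):
    d1,d2=ray(v1,p1),ray(v2,p2)
    k=np.linalg.lstsq(np.c_[d1,-d2],v2["o"]-v1["o"],rcond=None)[0]
    a,b=v1["o"]+k[0]*d1,v2["o"]+k[1]*d2
    return (a+b)/2,np.linalg.norm(a-b)
def proj(v,P):
    q=v["K"]@(v["R"].T@(np.array(P)-v["o"])); return q[:2]/q[2]
E
python3 - <<'E'
from h import *
L=lambda n: pose(np.load(f"pics/{n}0.npy",allow_pickle=True).item())
T,S=L("top"),L("scene")
def crop(v,x,y,w,h,W,H): return cv2.resize(v["img"][y:y+h,x:x+w],(W,H),interpolation=cv2.INTER_CUBIC)
m=np.vstack([np.hstack([crop(T,150,220,100,75,400,300),crop(T,330,190,133,100,400,300)]),np.hstack([crop(S,270,145,80,75,400,300),crop(S,100,235,160,135,400,300)])])
cv2.imwrite("pics/mos.png",m[:,:,::-1])
for nm,p in dict(rack=(214,256),tote=(391,252),barA=(358,243),barB=(446,253)).items(): print(nm,onz(T,p,0.0),onz(T,p,0.16))
E
```

```text
rack [0.50142673 0.22829901 0.        ] [0.49073297 0.20526848 0.16      ]
tote [ 0.50801276 -0.24084412  0.        ] [ 0.49647173 -0.20352077  0.16      ]
barA [ 0.53267154 -0.15400324  0.        ] [ 0.51795823 -0.12785171  0.16      ]
barB [ 0.50412181 -0.38693437  0.        ] [ 0.49308134 -0.33081693  0.16      ]
```

View pics/mos.png

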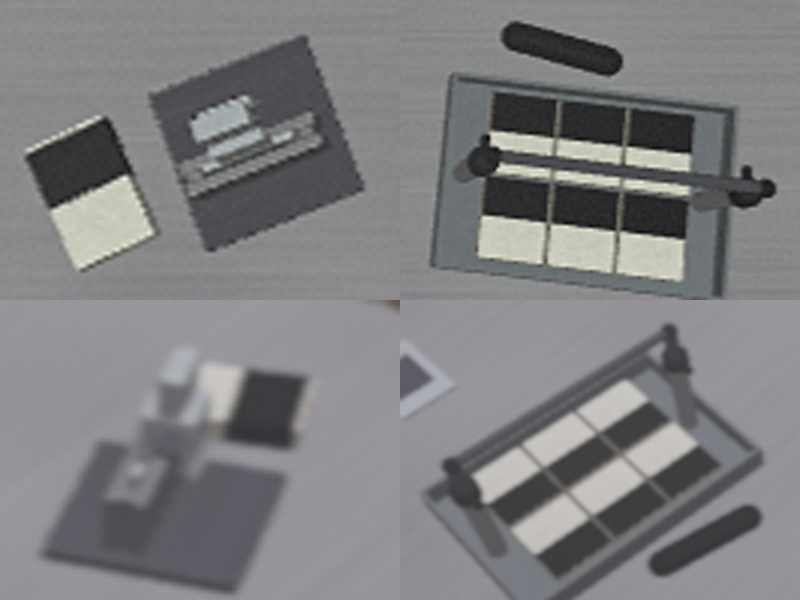

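```bash
python3 - <<'E'
from h import *
L=lambda n: pose(np.load(f"pics/{n}0.npy",allow_pickle=True).item())
T,S=L("top"),L("scene")
print("cams",T["o"],S["o"])
m1=lambda x,y:(150+x/4,220+y/4)
m2=lambda x,y:(330+(x-400)/3,190+y/3)
s2=lambda x,y:(100+(x-400)*.4,235+(y-300)*.45)
rk=np.array([onz(T,m1(*p),.006) for p in [(302,37),(363,188),(209,250),(150,94)]])
tt=np.array([onz(T,m2(*p),.032) for p in [(452,75),(737,106),(722,298),(432,266)]])
for n,q in(("rack",rk),("tote",tt)):
    c=q.mean(0); e=[q[(i+1)%4]-q[i] for i in range(4)]
    print(n,c,[(round(np.linalg.norm(x)*1000),round(np.degrees(np.arctan2(x[1],x[0])),1)) for x in e])
a,b=m1(185,180),m1(322,125); d=onz(T,b,.06)-onz(T,a,.06); print("slot",onz(T,a,.06),onz(T,b,.06),np.degrees(np.arctan2(d[1],d[0])))
# bar ends
for p,q in [((484,155),(668,330)),((750,187),(458,478))]:
    print(cross(T,m2(*p),S,s2(*q)))
print("grip block top",[onz(T,m1(*p),.137+.0) for p in [(192,118),(255,100),(262,120),(198,142)]])
s=r.sense(); E=s["ee_rot"];print(E)
E
```

```text
cams [0.41830198 0.04927794 1.24371269] [ 1.03758506 -0.51500315  0.99527163]
rack [0.5025563  0.22744643 0.006     ] [(108, np.float64(-157.7)), (108, np.float64(111.4)), (110, np.float64(21.8)), (107, np.float64(-69.6))]
tote [ 0.50639569 -0.23572012  0.032     ] [(249, np.float64(-96.7)), (166, np.float64(172.0)), (248, np.float64(83.3)), (166, np.float64(-7.6))]
slot [0.47527411 0.26379764 0.06      ] [0.50900996 0.1782831  0.06      ] -68.47055197545744
(array([ 0.52002677, -0.12944131,  0.15899709]), np.float64(0.0034613258351011192))
(array([ 0.49540088, -0.34020186,  0.14042094]), np.float64(0.0019953279596476733))
grip block top [array([0.50788106, 0.24650508, 0.137     ]), array([0.51819472, 0.20956941, 0.137     ]), array([0.50635394, 0.20526352, 0.137     ]), array([0.49373474, 0.2426839 , 0.137     ])]
[[ 9.07749168e-01 -4.19512907e-01 -6.06324358e-04]
 [-4.19513327e-01 -9.07747751e-01 -1.60872743e-03]
 [ 1.24492350e-04  1.71468214e-03 -9.99998522e-01]]
```

Call:
{"name": "move_arm", "arguments": {"series": [{"grip": 1, "xyz": [36, 21, 0], "angular": [0, 0, 0.08]}, {"grip": 1, "xyz": [72, 42, 0], "angular": [0, 0, 0.16]}, {"grip": 1, "xyz": [108, 62, 0], "angular": [0, 0, 0.24]}, {"grip": 1, "xyz": [145, 83, 0], "angular": [0, 0, 0.32]}, {"grip": 1, "xyz": [181, 104, 0], "angular": [0, 0, 0.4]}, {"grip": 1, "xyz": [217, 125, 0], "angular": [0, 0, 0.48]}, {"grip": 1, "xyz": [253, 145, 0], "angular": [0, 0, 0.56]}, {"grip": 1, "xyz": [290, 166, 0], "angular": [0, 0, 0.64]}, {"grip": 1, "xyz": [326, 186, 0], "angular": [0, 0, 0.7]}, {"grip": 1, "xyz": [362, 207, 0], "angular": [0, 0, 0.76]}]}}

```text
time_s: 1.15
tcp_pos: [0.5045, 0.2261, 0.2474]
ee_rot: [[0.367, -0.93, -0.0], [-0.93, -0.367, -0.0], [-0.0, 0.0, -1.0]]
wrist_force: [0.7, 0.0, 0.5]
gripper_width: 0.996
gripper_force: 0.0
```

```bash
python3 - <<'E'
from h import *
import pickle
v=cam("wrist"); s=r.sense(); pickle.dump(v,open("pics/w1.pkl","wb"))
cv2.imwrite("pics/w1.png",v["img"][:,:,::-1])
print(s["tcp_pos"],s["ee_rot"],v["o"])
for P in [(.504,.227,.14),(.504,.227,.06)]: print(proj(v,P))
E
```

```text
[0.50672651 0.22210851 0.24727047] [[ 3.60941532e-01 -9.32588409e-01 -2.64762809e-04]
 [-9.32586415e-01 -3.60940139e-01 -2.18965471e-03]
 [ 1.94648308e-03  1.03725152e-03 -9.99997568e-01]] [0.53199881 0.15705692 0.38559482]
[277.98844873 220.52647425]
[277.88126537 198.58567578]
```

View pics/w1.png

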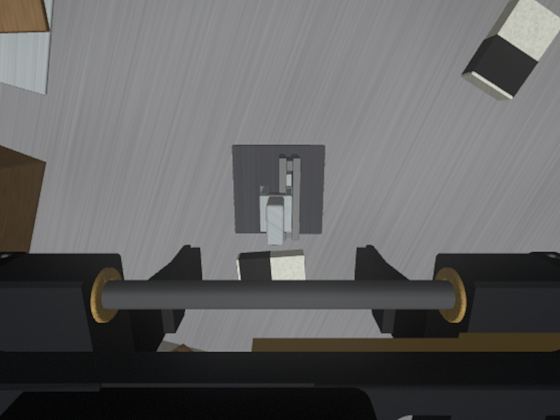

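The wrist view shows the grip block's top at columns 266–285, rows 197–244, and the slot cheeks at columns 279–300. The plate is therefore on the tool +y side and the nose on the tool −y side. I'll let the arm settle and re-measure.

Call:
{"name": "move_arm", "arguments": {"series": [{"grip": 0.6, "xyz": [0, 0, 0], "angular": [0, 0, 0]}, {"grip": 0.6, "xyz": [0, 0, 0], "angular": [0, 0, 0]}, {"grip": 0.6, "xyz": [0, 0, 0], "angular": [0, 0, 0]}]}}

```text
time_s: 1.5
tcp_pos: [0.5034, 0.2283, 0.2474]
ee_rot: [[0.37, -0.929, -0.0], [-0.929, -0.37, -0.0], [-0.0, 0.0, -1.0]]
wrist_force: [-0.1, 1.1, 0.3]
gripper_width: 0.81
gripper_force: 0.0
```

```bash
python3 - <<'E'
from h import *
v=cam("wrist"); s=r.sense()
print(s["tcp_pos"],s["ee_rot"][0])
g=cv2.cvtColor(v["img"],cv2.COLOR_RGB2GRAY).astype(int)
hsv=cv2.cvtColor(v["img"],cv2.COLOR_RGB2HSV)
for y in range(150,256,8): print(y,g[y,252:308:2].tolist())
m=((g>135)).astype(np.uint8); m[:, :250]=0; m[:,310:]=0;m[:150]=0;m[234:]=0
n,l,st,c=cv2.connectedComponentsWithStats(m); print([ (st[i].tolist(),c[i]) for i in range(1,n) if st[i,4]>30])
cr=cv2.resize(v["img"][140:260,220:340],(600,600),interpolation=cv2.INTER_CUBIC); cv2.imwrite("pics/w2c.png",cr[:,:,::-1])
E
```

```text
[0.50338041 0.22851927 0.24753206] [ 3.70711329e-01 -9.28748139e-01 -6.84545449e-05]
150 [82, 81, 81, 81, 80, 80, 80, 82, 81, 80, 81, 80, 79, 80, 80, 82, 81, 80, 81, 82, 80, 83, 82, 80, 79, 81, 82, 83]
158 [81, 81, 80, 80, 80, 79, 79, 81, 81, 80, 81, 79, 79, 75, 129, 126, 128, 91, 87, 86, 76, 128, 127, 128, 97, 81, 80, 82]
166 [82, 80, 80, 79, 80, 79, 80, 80, 80, 80, 82, 79, 80, 74, 130, 127, 128, 116, 129, 127, 113, 128, 126, 128, 91, 80, 82, 81]
174 [81, 82, 79, 80, 80, 78, 80, 81, 80, 78, 82, 79, 79, 78, 131, 129, 127, 150, 176, 178, 65, 131, 128, 129, 97, 79, 81, 81]
182 [82, 81, 78, 79, 86, 79, 81, 80, 81, 79, 82, 79, 79, 83, 131, 128, 129, 157, 183, 168, 75, 132, 129, 129, 86, 80, 80, 81]
190 [82, 81, 79, 77, 101, 87, 85, 88, 82, 69, 65, 67, 68, 74, 107, 106, 92, 94, 85, 85, 100, 131, 129, 133, 80, 80, 82, 81]
198 [84, 82, 80, 74, 175, 174, 178, 170, 84, 87, 86, 86, 86, 85, 86, 84, 165, 177, 181, 183, 117, 131, 130, 132, 76, 82, 82, 81]
206 [83, 83, 80, 74, 175, 175, 181, 148, 179, 180, 183, 185, 184, 180, 181, 160, 160, 178, 181, 183, 104, 132, 131, 129, 74, 82, 83, 80]
214 [8
[... 250 characters left out ...]
, 83, 83, 84, 82]
230 [81, 81, 78, 80, 79, 76, 78, 136, 178, 178, 178, 179, 182, 179, 179, 150, 127, 117, 131, 132, 125, 133, 132, 113, 81, 81, 82, 79]
238 [144, 150, 147, 144, 146, 145, 147, 148, 174, 178, 180, 177, 178, 180, 181, 146, 134, 145, 147, 147, 133, 133, 135, 142, 145, 143, 146, 143]
246 [149, 146, 145, 146, 146, 145, 148, 146, 147, 145, 145, 147, 144, 145, 148, 145, 148, 147, 143, 144, 147, 146, 146, 146, 146, 144, 141, 142]
254 [43, 44, 44, 45, 46, 45, 45, 44, 43, 88, 92, 95, 94, 99, 108, 115, 137, 144, 153, 155, 159, 165, 179, 188, 195, 200, 139, 140]
[([286, 172, 5, 12, 58], array([288.06896552, 177.5       ])), ([259, 193, 33, 41, 1059], array([274.85835694, 214.02738432]))]
```

View pics/w2c.png

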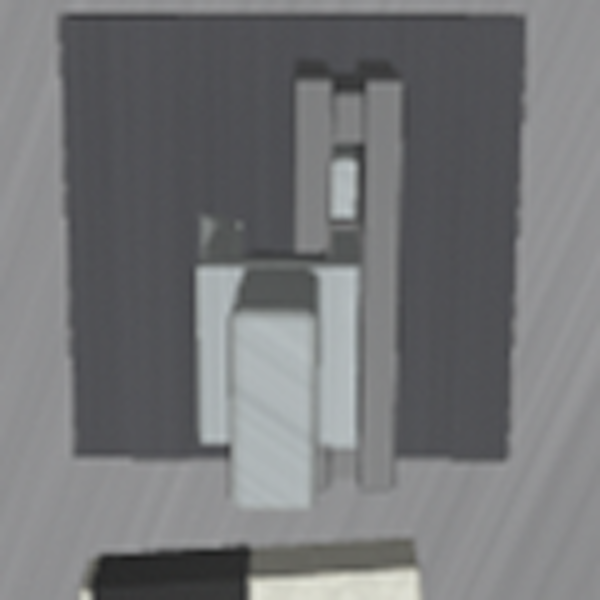

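The crop shows the block's top face at columns 266.4–283 and rows 202–241.6, tidy and aligned with the tool.

```bash
python3 - <<'E'
from h import *
v=cam("wrist"); s=r.sense(); E=np.array(s["ee_rot"])
p=s["tcp_pos"]; print(p, np.degrees(np.arctan2(E[1,1],E[0,1])))
for q,z in [((274.7,221.8),.147),((275.5,210),.113),((266.4,241.6),.147),((266.4,202),.147),((283,202),.147)]:
    P=onz(v,q,z); print(P, E.T@(P-p)*1000)
c=[onz(v,(220+x/5,140+y/5),.008) for x,y in [(62,15),(524,15),(508,458),(76,455)]]
print(np.mean(c,0), np.degrees(np.arctan2(*(c[0]-c[1])[1::-1])))
E
```

```text
[0.5033884  0.22856195 0.24757672] -158.23306462611816
[0.50569911 0.22942991 0.147     ] [ 5.84529773e-02 -2.46382802e+00  1.00576816e+02]
[0.50552828 0.2287161  0.113     ] [  0.66059847  -2.03913083 134.57675394]
[0.50575692 0.24765939 0.147     ] [-16.84982825  -9.27759589 100.57837056]
[0.51776955 0.21669138 0.147     ] [ 16.36482612  -8.94979581 100.57583619]
[0.50564335 0.21184976 0.147     ] [ 16.36445614   4.10723138 100.57531758]
[0.50217417 0.22896231 0.008     ] 21.776452916531806
```

Call:
{"name": "move_arm", "arguments": {"series": [{"grip": 0.6, "xyz": [0, -2.4, 20], "angular": [0, 0, 0]}, {"grip": 0.6, "xyz": [0, -2.4, 40], "angular": [0, 0, 0]}, {"grip": 0.6, "xyz": [0, -2.4, 60], "angular": [0, 0, 0]}, {"grip": 0.6, "xyz": [0, -2.4, 80], "angular": [0, 0, 0]}, {"grip": 0.6, "xyz": [0, -2.4, 92], "angular": [0, 0, 0]}, {"grip": 0.6, "xyz": [0, -2.4, 100], "angular": [0, 0, 0]}, {"grip": 0.6, "xyz": [0, -2.4, 104], "angular": [0, 0, 0]}, {"grip": 0.6, "xyz": [0, -2.4, 107], "angular": [0, 0, 0]}, {"grip": 0.6, "xyz": [0, -2.4, 108], "angular": [0, 0, 0]}, {"grip": 0.6, "xyz": [0, -2.4, 108], "angular": [0, 0, 0]}]}}

```text
time_s: 2.6
tcp_pos: [0.5064, 0.2286, 0.14]
ee_rot: [[0.369, -0.929, 0.001], [-0.929, -0.369, 0.001], [-0.0, -0.001, -1.0]]
wrist_force: [-0.0, -0.3, 0.3]
gripper_width: 0.6
gripper_force: 0.0
```

Call:
{"name": "move_arm", "arguments": {"series": [{"grip": 0.4, "xyz": [0, 0, 0], "angular": [0, 0, 0]}, {"grip": 0.3, "xyz": [0, 0, 0], "angular": [0, 0, 0]}, {"grip": 0.2, "xyz": [0, 0, 0], "angular": [0, 0, 0]}, {"grip": 0.1, "xyz": [0, 0, 0], "angular": [0, 0, 0]}, {"grip": 0, "xyz": [0, 0, 0], "angular": [0, 0, 0]}, {"grip": 0, "xyz": [0, 0, 0], "angular": [0, 0, 0]}, {"grip": 0, "xyz": [0, 0, 0], "angular": [0, 0, 0]}, {"grip": 0, "xyz": [0, 0, 0], "angular": [0, 0, 0]}, {"grip": 0, "xyz": [0, 0, 0], "angular": [0, 0, 0]}, {"grip": 0, "xyz": [0, 0, 0], "angular": [0, 0, 0]}]}}

```text
time_s: 3.6
tcp_pos: [0.5058, 0.2283, 0.1396]
ee_rot: [[0.369, -0.929, -0.001], [-0.929, -0.369, -0.001], [0.0, 0.001, -1.0]]
wrist_force: [-2.8, -0.4, 3.0]
gripper_width: 0.159
gripper_force: 29.9
```

Call:
{"name": "move_arm", "arguments": {"series": [{"grip": 0, "xyz": [0, 0, -4], "angular": [0, 0, 0]}, {"grip": 0, "xyz": [0, 0, -10], "angular": [0, 0, 0]}, {"grip": 0, "xyz": [0, 0, -18], "angular": [0, 0, 0]}, {"grip": 0, "xyz": [0, 0, -27], "angular": [0, 0, 0]}, {"grip": 0, "xyz": [0, 0, -36], "angular": [0, 0, 0]}, {"grip": 0, "xyz": [0, 0, -45], "angular": [0, 0, 0]}, {"grip": 0, "xyz": [0, 0, -54], "angular": [0, 0, 0]}, {"grip": 0, "xyz": [0, 0, -63], "angular": [0, 0, 0]}, {"grip": 0, "xyz": [0, 0, -70], "angular": [0, 0, 0]}, {"grip": 0, "xyz": [0, 0, -75], "angular": [0, 0, 0]}]}}

```text
time_s: 4.6
tcp_pos: [0.5067, 0.2289, 0.2158]
ee_rot: [[0.369, -0.929, 0.002], [-0.929, -0.369, 0.001], [-0.0, -0.002, -1.0]]
wrist_force: [-0.4, -0.5, -2.4]
gripper_width: 0.164
gripper_force: 29.9
```

Call:
{"name": "move_arm", "arguments": {"series": [{"grip": 0, "xyz": [0, 0, -15], "angular": [0, 0, 0]}, {"grip": 0, "xyz": [0, 0, -35], "angular": [0, 0, 0]}, {"grip": 0, "xyz": [0, 0, -55], "angular": [0, 0, 0]}, {"grip": 0, "xyz": [0, 0, -75], "angular": [0, 0, 0]}, {"grip": 0, "xyz": [0, 0, -95], "angular": [0, 0, 0]}, {"grip": 0, "xyz": [0, 0, -115], "angular": [0, 0, 0]}, {"grip": 0, "xyz": [0, 0, -128], "angular": [0, 0, 0]}, {"grip": 0, "xyz": [0, 0, -130], "angular": [0, 0, 0]}, {"grip": 0, "xyz": [0, 0, -130], "angular": [0, 0, 0]}]}}

```text
time_s: 5.5
tcp_pos: [0.506, 0.2286, 0.3445]
ee_rot: [[0.369, -0.929, -0.0], [-0.929, -0.369, 0.001], [-0.001, -0.0, -1.0]]
wrist_force: [-0.3, -0.0, -2.0]
gripper_width: 0.16
gripper_force: 29.9
```

Call:
{"name": "move_arm", "arguments": {"series": [{"grip": 0, "xyz": [10, 4, 0], "angular": [0, 0, 0]}, {"grip": 0, "xyz": [28, 11, 0], "angular": [0, 0, 0]}, {"grip": 0, "xyz": [52, 20, 0], "angular": [0, 0, 0]}, {"grip": 0, "xyz": [80, 31, 0], "angular": [0, 0, 0]}, {"grip": 0, "xyz": [108, 42, 0], "angular": [0, 0, 0]}, {"grip": 0, "xyz": [136, 53, 0], "angular": [0, 0, 0]}, {"grip": 0, "xyz": [164, 64, 0], "angular": [0, 0, 0]}, {"grip": 0, "xyz": [192, 75, 0], "angular": [0, 0, 0]}, {"grip": 0, "xyz": [210, 83, 0], "angular": [0, 0, 0]}, {"grip": 0, "xyz": [216, 85, 0], "angular": [0, 0, 0]}]}}

```text
time_s: 6.5
tcp_pos: [0.5058, -0.0066, 0.3442]
ee_rot: [[0.366, -0.931, -0.001], [-0.931, -0.366, -0.001], [0.0, 0.001, -1.0]]
wrist_force: [1.4, 0.9, -2.4]
gripper_width: 0.159
gripper_force: 29.9
```

Call:
{"name": "move_arm", "arguments": {"series": [{"grip": 0, "xyz": [10, 4, 0], "angular": [0, 0, 0.02]}, {"grip": 0, "xyz": [28, 11, 0], "angular": [0, 0, 0.07]}, {"grip": 0, "xyz": [52, 20, 0], "angular": [0, 0, 0.13]}, {"grip": 0, "xyz": [80, 31, 0], "angular": [0, 0, 0.2]}, {"grip": 0, "xyz": [108, 42, 0], "angular": [0, 0, 0.27]}, {"grip": 0, "xyz": [136, 53, 0], "angular": [0, 0, 0.33]}, {"grip": 0, "xyz": [164, 64, 0], "angular": [0, 0, 0.39]}, {"grip": 0, "xyz": [192, 75, 0], "angular": [0, 0, 0.44]}, {"grip": 0, "xyz": [209, 83, 0], "angular": [0, 0, 0.48]}, {"grip": 0, "xyz": [215, 85, 0], "angular": [0, 0, 0.5]}]}}

```text
time_s: 7.5
tcp_pos: [0.5068, -0.2364, 0.3439]
ee_rot: [[-0.125, -0.992, -0.001], [-0.992, 0.125, 0.0], [0.0, 0.001, -1.0]]
wrist_force: [0.8, -0.1, -2.3]
gripper_width: 0.157
gripper_force: 29.9
```

Call:
{"name": "move_arm", "arguments": {"series": [{"grip": 0, "xyz": [0, 0, 0], "angular": [0, 0, 0]}, {"grip": 0, "xyz": [0, 0, 0], "angular": [0, 0, 0]}, {"grip": 0, "xyz": [0, 0, 0], "angular": [0, 0, 0]}]}}

```text
time_s: 7.8
tcp_pos: [0.5073, -0.2339, 0.3446]
ee_rot: [[-0.12, -0.993, 0.0], [-0.993, 0.12, 0.0], [-0.0, -0.0, -1.0]]
wrist_force: [-0.5, 0.6, -2.2]
gripper_width: 0.16
gripper_force: 29.9
```

```bash
python3 - <<'E'
from h import *
import pickle
v=cam("wrist"); s=r.sense(); t=cam("top"); pickle.dump((v,s,t),open("pics/w3.pkl","wb"))
E=np.array(s["ee_rot"]); print(s["tcp_pos"],np.degrees(np.arctan2(E[1,0],E[0,0])))
cv2.imwrite("pics/w3.png",v["img"][:,:,::-1])
E
```

```text
[ 0.50734841 -0.23394759  0.34471771] -96.89973236617065
```

View pics/w3.png

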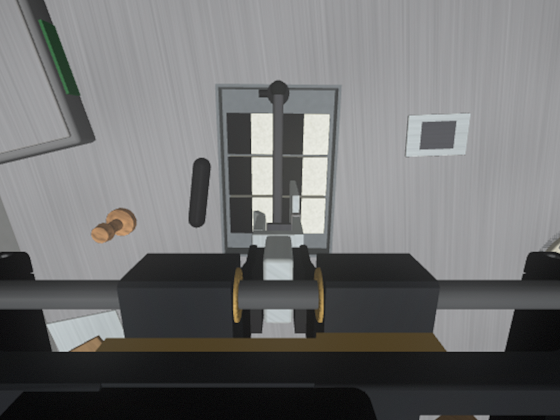

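The wrist view shows the bar as a vertical line near column 278, rows 105–215, with its far collar at (278,92). The plate is at about column 295 and the nose at about column 258. The torch at (200,190) is clear.

```bash
python3 - <<'E'
from h import *
import pickle
v,s,t=pickle.load(open("pics/w3.pkl","rb"))
g=cv2.cvtColor(v["img"],cv2.COLOR_RGB2GRAY).astype(int)
for y in list(range(106,216,12))+[219,224]: print(y,g[y,250:304:2].tolist())
E=np.array(s["ee_rot"]);p=np.array(s["tcp_pos"])
for z in (.14,.16,.178):
    print(z,[np.round(E.T@(onz(v,q,z)-p)*1000,1).tolist() for q in [(278,92),(274,150),(278,150),(282,150),(278,200)]])
cr=cv2.resize(v["img"][80:260,220:340],(533,800)[:2],interpolation=cv2.INTER_CUBIC)[:600]
cv2.imwrite("pics/w3c.png",cv2.resize(v["img"][90:250,210:350],(525,600),interpolation=cv2.INTER_CUBIC)[:,:,::-1])
E
```

```text
106 [128, 129, 129, 130, 129, 128, 129, 130, 129, 128, 130, 111, 78, 91, 91, 90, 77, 136, 132, 132, 132, 133, 132, 133, 134, 133, 133]
118 [112, 232, 227, 226, 223, 224, 227, 227, 225, 225, 231, 192, 76, 91, 91, 91, 78, 61, 61, 62, 62, 62, 62, 63, 62, 63, 59]
130 [74, 233, 227, 230, 229, 224, 223, 222, 229, 228, 227, 187, 78, 92, 93, 93, 78, 62, 63, 63, 64, 65, 65, 64, 65, 65, 57]
142 [48, 234, 230, 225, 222, 226, 229, 223, 227, 229, 228, 191, 79, 94, 93, 94, 76, 63, 66, 65, 66, 67, 65, 66, 65, 66, 67]
154 [102, 145, 142, 150, 153, 155, 157, 163, 170, 174, 175, 135, 84, 95, 94, 94, 88, 103, 104, 105, 97, 92, 94, 92, 92, 93, 119]
166 [51, 216, 226, 227, 221, 225, 225, 226, 225, 229, 229, 175, 83, 94, 95, 94, 74, 66, 67, 67, 67, 68, 68, 69, 68, 68, 151]
178 [53, 201, 226, 222, 225, 226, 229, 226, 227, 225, 224, 173, 84, 95, 95, 93, 74, 68, 66, 67, 68, 67, 68, 69, 70, 65, 193]
190 [51, 205, 224, 227, 230, 228, 228, 228, 229, 232, 230, 176, 83, 94, 93, 92, 75, 66, 67, 65, 96, 101, 101, 105, 75, 63, 206]
202 [54, 201, 227, 227, 224, 225, 227, 227, 227, 226, 232, 179, 83, 93, 93, 90, 67, 65, 65, 64, 96, 156, 202, 199, 200, 50, 235]
214 [54, 169, 124, 131, 112, 95, 93, 134, 232, 229, 229, 169, 84, 91, 92, 88, 66, 63, 64, 62, 93, 102, 89, 89, 100, 111, 227]
219 [53, 198, 123, 106, 96, 97, 95, 97, 213, 229, 227, 167, 84, 91, 91, 87, 63, 61, 63, 60, 94, 110, 99, 100, 99, 138, 228]
224 [51, 202, 111, 94, 96, 97, 96, 101, 138, 69, 74, 77, 78, 78, 74, 74, 76, 77, 77, 76, 78, 105, 100, 100, 100, 93, 227]
0.14 [[107.4, 0.6, 204.7], [48.9, -3.7, 204.7], [48.9, 0.6, 204.7], [48.9, 4.9, 204.7], [-6.5, 0.6, 204.7]]
0.16 [[105.5, 0.5, 184.7], [50.3, -3.5, 184.7], [50.3, 0.6, 184.7], [50.3, 4.6, 184.7], [-1.8, 0.6, 184.7]]
0.178 [[103.7, 0.5, 166.7], [51.7, -3.3, 166.7], [51.7, 0.5, 166.7], [51.7, 4.4, 166.7], [2.5, 0.5, 166.7]]
```

View pics/w3c.png

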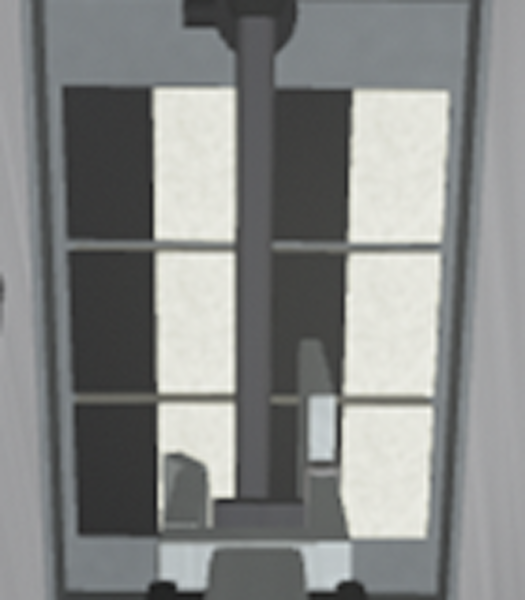

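```bash
python3 - <<'E'
from h import *
S=pose(np.load("pics/scene0.npy",allow_pickle=True).item())
g=cv2.cvtColor(S["img"],cv2.COLOR_RGB2GRAY).astype(np.float32)
u=np.array([.12,.993])
for k in (-.06,-.03,0,.03,.06):
    row=[]
    for z in np.arange(.120,.2,.004):
        x,y=proj(S,(.5073+k*u[0],-.235+k*u[1],z)); row.append(int(cv2.getRectSubPix(g,(1,1),(x,y))[0,0]))
    print(k,row)
E
```

```text
-0.06 [196, 196, 191, 167, 121, 88, 83, 90, 93, 85, 83, 90, 102, 125, 144, 150, 149, 149, 150, 151, 151]
-0.03 [196, 195, 187, 159, 114, 86, 85, 93, 96, 88, 85, 91, 105, 129, 145, 150, 151, 150, 150, 150, 151]
0 [192, 182, 164, 129, 94, 82, 84, 92, 97, 90, 87, 93, 108, 132, 147, 151, 151, 151, 150, 149, 149]
0.03 [196, 194, 183, 151, 108, 86, 85, 94, 94, 85, 86, 94, 109, 132, 145, 149, 150, 149, 149, 149, 148]
0.06 [128, 111, 93, 84, 81, 82, 85, 94, 95, 86, 87, 95, 111, 133, 145, 147, 147, 147, 148, 148, 148]
```

Call:
{"name": "move_arm", "arguments": {"series": [{"grip": 0, "xyz": [0, 0, 6], "angular": [0, 0, 0]}, {"grip": 0, "xyz": [0, 0, 16], "angular": [0, 0, 0]}, {"grip": 0, "xyz": [0, 0, 28], "angular": [0, 0, 0]}, {"grip": 0, "xyz": [0, 0, 40], "angular": [0, 0, 0]}, {"grip": 0, "xyz": [0, 0, 52], "angular": [0, 0, 0]}, {"grip": 0, "xyz": [0, 0, 62], "angular": [0, 0, 0]}, {"grip": 0, "xyz": [0, 0, 70], "angular": [0, 0, 0]}, {"grip": 0, "xyz": [0, 0, 75], "angular": [0, 0, 0]}, {"grip": 0, "xyz": [0, 0, 77], "angular": [0, 0, 0]}, {"grip": 0, "xyz": [0, 0, 77], "angular": [0, 0, 0]}]}}

```text
time_s: 8.9
tcp_pos: [0.5073, -0.2349, 0.2675]
ee_rot: [[-0.122, -0.993, 0.0], [-0.993, 0.122, -0.0], [0.0, -0.0, -1.0]]
wrist_force: [0.2, 0.1, -1.6]
gripper_width: 0.16
gripper_force: 29.9
```

Call:
{"name": "move_arm", "arguments": {"series": [{"grip": 0, "xyz": [0, 0, 3], "angular": [0, 0, 0]}, {"grip": 0, "xyz": [0, 0, 7], "angular": [0, 0, 0]}, {"grip": 0, "xyz": [0, 0, 11], "angular": [0, 0, 0]}, {"grip": 0, "xyz": [0, 0, 15], "angular": [0, 0, 0]}, {"grip": 0, "xyz": [0, 0, 19], "angular": [0, 0, 0]}, {"grip": 0, "xyz": [0, 0, 23], "angular": [0, 0, 0]}, {"grip": 0, "xyz": [0, 0, 26], "angular": [0, 0, 0]}, {"grip": 0, "xyz": [0, 0, 28], "angular": [0, 0, 0]}, {"grip": 0, "xyz": [0, 0, 28], "angular": [0, 0, 0]}]}}

```text
time_s: 9.8
tcp_pos: [0.5071, -0.2348, 0.2392]
ee_rot: [[-0.122, -0.993, -0.001], [-0.993, 0.122, 0.0], [-0.0, 0.001, -1.0]]
wrist_force: [-0.4, -0.0, -1.8]
gripper_width: 0.161
gripper_force: 29.9
```

Call:
{"name": "move_arm", "arguments": {"series": [{"grip": 0, "xyz": [0, 0, 2], "angular": [0, 0, 0]}, {"grip": 0, "xyz": [0, 0, 4], "angular": [0, 0, 0]}, {"grip": 0, "xyz": [0, 0, 6], "angular": [0, 0, 0]}, {"grip": 0, "xyz": [0, 0, 8], "angular": [0, 0, 0]}, {"grip": 0, "xyz": [0, 0, 10], "angular": [0, 0, 0]}, {"grip": 0, "xyz": [0, 0, 12], "angular": [0, 0, 0]}, {"grip": 0, "xyz": [0, 0, 14], "angular": [0, 0, 0]}, {"grip": 0, "xyz": [0, 0, 16], "angular": [0, 0, 0]}, {"grip": 0, "xyz": [0, 0, 16], "angular": [0, 0, 0]}]}}

```text
time_s: 10.7
tcp_pos: [0.5065, -0.2347, 0.2229]
ee_rot: [[-0.122, -0.993, -0.002], [-0.993, 0.122, 0.001], [-0.0, 0.002, -1.0]]
wrist_force: [-2.0, 0.6, -0.0]
gripper_width: 0.161
gripper_force: 29.9
```

Call:
{"name": "move_arm", "arguments": {"series": [{"grip": 0, "xyz": [0, 0, 1], "angular": [0, 0, 0]}, {"grip": 0, "xyz": [0, 0, 2], "angular": [0, 0, 0]}, {"grip": 0, "xyz": [0, 0, 3], "angular": [0, 0, 0]}, {"grip": 0, "xyz": [0, 0, 4], "angular": [0, 0, 0]}, {"grip": 0, "xyz": [0, 0, 5], "angular": [0, 0, 0]}, {"grip": 0, "xyz": [0, 0, 6], "angular": [0, 0, 0]}, {"grip": 0, "xyz": [0, 0, 7], "angular": [0, 0, 0]}, {"grip": 0, "xyz": [0, 0, 8], "angular": [0, 0, 0]}, {"grip": 0, "xyz": [0, 0, 8], "angular": [0, 0, 0]}]}}

```text
time_s: 11.6
tcp_pos: [0.5068, -0.2347, 0.215]
ee_rot: [[-0.122, -0.993, -0.001], [-0.993, 0.122, 0.0], [-0.0, 0.001, -1.0]]
wrist_force: [-2.6, 0.1, -1.0]
gripper_width: 0.161
gripper_force: 29.9
```

Call:
{"name": "move_arm", "arguments": {"series": [{"grip": 0, "xyz": [0, 0, 1], "angular": [0, 0, 0]}, {"grip": 0, "xyz": [0, 0, 2], "angular": [0, 0, 0]}, {"grip": 0, "xyz": [0, 0, 3], "angular": [0, 0, 0]}, {"grip": 0, "xyz": [0, 0, 4], "angular": [0, 0, 0]}, {"grip": 0, "xyz": [0, 0, 5], "angular": [0, 0, 0]}, {"grip": 0, "xyz": [0, 0, 6], "angular": [0, 0, 0]}, {"grip": 0, "xyz": [0, 0, 6], "angular": [0, 0, 0]}]}}

```text
time_s: 12.3
tcp_pos: [0.5079, -0.2348, 0.2097]
ee_rot: [[-0.121, -0.993, 0.002], [-0.993, 0.121, -0.0], [0.0, -0.002, -1.0]]
wrist_force: [0.1, -0.6, -2.0]
gripper_width: 0.16
gripper_force: 29.9
```

Call:
{"name": "move_arm", "arguments": {"series": [{"grip": 0, "xyz": [0, 0, 0.5], "angular": [0, 0, 0]}, {"grip": 0, "xyz": [0, 0, 1], "angular": [0, 0, 0]}, {"grip": 0, "xyz": [0, 0, 1], "angular": [0, 0, 0]}, {"grip": 0, "xyz": [0, 0, 1], "angular": [0, 0, 0]}]}}

```text
time_s: 12.7
tcp_pos: [0.5073, -0.2348, 0.2086]
ee_rot: [[-0.122, -0.993, 0.0], [-0.993, 0.122, -0.0], [0.0, -0.0, -1.0]]
wrist_force: [1.0, -0.2, -2.5]
gripper_width: 0.16
gripper_force: 29.9
```

```bash
python3 - <<'E'
from h import *
v=cam("scene"); t=cam("wrist")
a=cv2.resize(v["img"][230:380,95:255],(640,600),interpolation=cv2.INTER_CUBIC)
cv2.imwrite("pics/s4.png",a[:,:,::-1])
s=r.sense(); print(s["wrist_force"],s["tcp_pos"])
for z in (.14,.15,.16,.17,.178): print(z,[((proj(v,(.5073+k*.12,-.235+k*.993,z))-[95,230])*4).round().tolist() for k in(-.08,0,.08)])
E
```

```text
[ 0.43188925 -0.0193863  -1.41482013] [ 0.50723064 -0.2348279   0.2086003 ]
0.14 [[160.0, 307.0], [293.0, 212.0], [417.0, 123.0]]
0.15 [[155.0, 297.0], [290.0, 201.0], [415.0, 112.0]]
0.16 [[150.0, 286.0], [286.0, 190.0], [412.0, 101.0]]
0.17 [[145.0, 276.0], [282.0, 179.0], [410.0, 89.0]]
0.178 [[141.0, 267.0], [280.0, 170.0], [408.0, 80.0]]
```

View pics/s4.png

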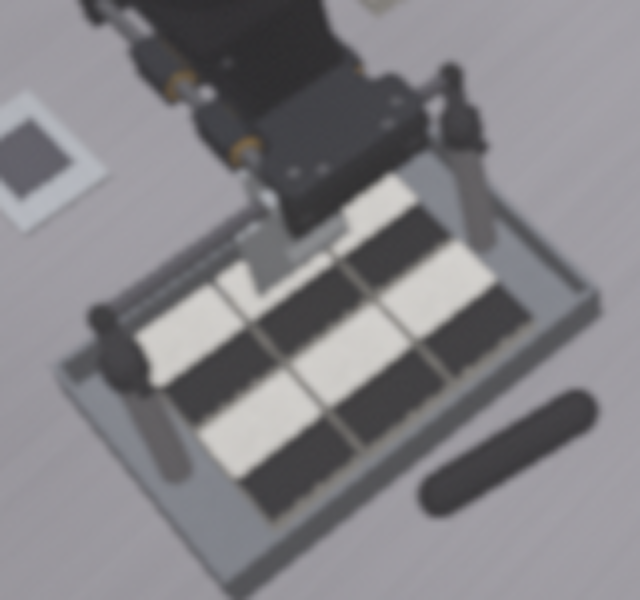

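The scene crop shows the bar from (115,305) to (265,205), entering the throat beside the plate at (275,240). That puts the bar at roughly z 0.16–0.17, so I'll keep pressing gently until I feel the roof.

Call:
{"name": "move_arm", "arguments": {"series": [{"grip": 0, "xyz": [0, 0, 0.5], "angular": [0, 0, 0]}, {"grip": 0, "xyz": [0, 0, 1], "angular": [0, 0, 0]}, {"grip": 0, "xyz": [0, 0, 1], "angular": [0, 0, 0]}, {"grip": 0, "xyz": [0, 0, 1], "angular": [0, 0, 0]}]}}

```text
time_s: 13.2
tcp_pos: [0.5072, -0.2348, 0.2075]
ee_rot: [[-0.122, -0.993, -0.0], [-0.993, 0.122, -0.0], [0.0, 0.0, -1.0]]
wrist_force: [0.0, -0.2, -2.4]
gripper_width: 0.157
gripper_force: 29.9
```

Call:
{"name": "move_arm", "arguments": {"series": [{"grip": 0, "xyz": [0, 0, 0.5], "angular": [0, 0, 0]}, {"grip": 0, "xyz": [0, 0, 1], "angular": [0, 0, 0]}, {"grip": 0, "xyz": [0, 0, 1], "angular": [0, 0, 0]}, {"grip": 0, "xyz": [0, 0, 1], "angular": [0, 0, 0]}]}}

```text
time_s: 13.6
tcp_pos: [0.5072, -0.2348, 0.2065]
ee_rot: [[-0.122, -0.993, -0.0], [-0.993, 0.122, 0.0], [0.0, 0.0, -1.0]]
wrist_force: [-0.2, -0.3, -2.3]
gripper_width: 0.155
gripper_force: 29.9
```

Call:
{"name": "move_arm", "arguments": {"series": [{"grip": 0, "xyz": [0, 0, 0.5], "angular": [0, 0, 0]}, {"grip": 0, "xyz": [0, 0, 1], "angular": [0, 0, 0]}, {"grip": 0, "xyz": [0, 0, 1], "angular": [0, 0, 0]}, {"grip": 0, "xyz": [0, 0, 1], "angular": [0, 0, 0]}]}}

```text
time_s: 14.0
tcp_pos: [0.5073, -0.2348, 0.2057]
ee_rot: [[-0.122, -0.993, 0.0], [-0.993, 0.122, -0.0], [0.0, -0.0, -1.0]]
wrist_force: [-0.1, 0.6, -1.5]
gripper_width: 0.159
gripper_force: 29.9
```

Call:
{"name": "move_arm", "arguments": {"series": [{"grip": 0, "xyz": [0, 0, 0.5], "angular": [0, 0, 0]}, {"grip": 0, "xyz": [0, 0, 1], "angular": [0, 0, 0]}, {"grip": 0, "xyz": [0, 0, 1], "angular": [0, 0, 0]}, {"grip": 0, "xyz": [0, 0, 1], "angular": [0, 0, 0]}]}}

```text
time_s: 14.4
tcp_pos: [0.5073, -0.2348, 0.2051]
ee_rot: [[-0.121, -0.993, 0.001], [-0.993, 0.121, -0.0], [0.0, -0.001, -1.0]]
wrist_force: [-1.3, 1.0, 3.5]
gripper_width: 0.161
gripper_force: 29.9
```

Call:
{"name": "move_arm", "arguments": {"series": [{"grip": 0, "xyz": [0, 0, 0.3], "angular": [0, 0, 0]}, {"grip": 0, "xyz": [0, 0, 0.6], "angular": [0, 0, 0]}, {"grip": 0, "xyz": [0, 0, 0.6], "angular": [0, 0, 0]}, {"grip": 0, "xyz": [0, 0, 0.6], "angular": [0, 0, 0]}]}}

```text
time_s: 14.8
tcp_pos: [0.5073, -0.2349, 0.2048]
ee_rot: [[-0.121, -0.993, 0.001], [-0.993, 0.121, -0.0], [0.0, -0.001, -1.0]]
wrist_force: [-2.7, 0.9, 6.4]
gripper_width: 0.16
gripper_force: 29.9
```

Call:
{"name": "move_arm", "arguments": {"series": [{"grip": 0, "xyz": [0, 0, -2], "angular": [0, 0, 0]}, {"grip": 0, "xyz": [0, 0, -4], "angular": [0, 0, 0]}, {"grip": 0, "xyz": [0, 0, -6], "angular": [0, 0, 0]}, {"grip": 0, "xyz": [0, 0, -8], "angular": [0, 0, 0]}, {"grip": 0, "xyz": [0, 0, -10], "angular": [0, 0, 0]}, {"grip": 0, "xyz": [0, 0, -12], "angular": [0, 0, 0]}, {"grip": 0, "xyz": [0, 0, -14], "angular": [0, 0, 0]}, {"grip": 0, "xyz": [0, 0, -16], "angular": [0, 0, 0]}, {"grip": 0, "xyz": [0, 0, -17], "angular": [0, 0, 0]}, {"grip": 0, "xyz": [0, 0, -17], "angular": [0, 0, 0]}]}}

```text
time_s: 15.8
tcp_pos: [0.5073, -0.2348, 0.2212]
ee_rot: [[-0.122, -0.993, 0.0], [-0.993, 0.122, -0.0], [0.0, -0.0, -1.0]]
wrist_force: [0.3, -0.3, -2.9]
gripper_width: 0.16
gripper_force: 29.9
```

Call:
{"name": "move_arm", "arguments": {"series": [{"grip": 0, "xyz": [0, 0, -0.5], "angular": [0, 0, 0]}, {"grip": 0, "xyz": [0, 0, -1], "angular": [0, 0, 0]}, {"grip": 0, "xyz": [0, 0, -1.5], "angular": [0, 0, 0]}, {"grip": 0, "xyz": [0, 0, -2], "angular": [0, 0, 0]}, {"grip": 0, "xyz": [0, 0, -2], "angular": [0, 0, 0]}, {"grip": 0, "xyz": [0, 0, -2], "angular": [0, 0, 0]}]}}

```text
time_s: 16.4
tcp_pos: [0.5072, -0.2348, 0.223]
ee_rot: [[-0.122, -0.993, 0.0], [-0.993, 0.122, 0.0], [-0.0, -0.0, -1.0]]
wrist_force: [-0.6, -0.2, -2.9]
gripper_width: 0.16
gripper_force: 29.9
```

Call:
{"name": "move_arm", "arguments": {"series": [{"grip": 0, "xyz": [0, 0, -0.5], "angular": [0, 0, 0]}, {"grip": 0, "xyz": [0, 0, -1], "angular": [0, 0, 0]}, {"grip": 0, "xyz": [0, 0, -1.5], "angular": [0, 0, 0]}, {"grip": 0, "xyz": [0, 0, -1.5], "angular": [0, 0, 0]}, {"grip": 0, "xyz": [0, 0, -1.5], "angular": [0, 0, 0]}]}}

```text
time_s: 16.9
tcp_pos: [0.5072, -0.2348, 0.2245]
ee_rot: [[-0.122, -0.993, 0.0], [-0.993, 0.122, -0.0], [0.0, -0.0, -1.0]]
wrist_force: [0.2, 0.5, -2.7]
gripper_width: 0.159
gripper_force: 29.9
```

Call:
{"name": "move_arm", "arguments": {"series": [{"grip": 0, "xyz": [0, 0, -0.5], "angular": [0, 0, 0]}, {"grip": 0, "xyz": [0, 0, -1], "angular": [0, 0, 0]}, {"grip": 0, "xyz": [0, 0, -1], "angular": [0, 0, 0]}, {"grip": 0, "xyz": [0, 0, -1], "angular": [0, 0, 0]}]}}

```text
time_s: 17.3
tcp_pos: [0.5072, -0.2348, 0.2255]
ee_rot: [[-0.122, -0.993, 0.0], [-0.993, 0.122, -0.0], [-0.0, -0.0, -1.0]]
wrist_force: [-0.9, 0.1, -2.2]
gripper_width: 0.158
gripper_force: 29.9
```

Call:
{"name": "move_arm", "arguments": {"series": [{"grip": 0, "xyz": [0, 0, -0.5], "angular": [0, 0, 0]}, {"grip": 0, "xyz": [0, 0, -1], "angular": [0, 0, 0]}, {"grip": 0, "xyz": [0, 0, -1], "angular": [0, 0, 0]}, {"grip": 0, "xyz": [0, 0, -1], "angular": [0, 0, 0]}]}}

```text
time_s: 17.7
tcp_pos: [0.5071, -0.2348, 0.2264]
ee_rot: [[-0.122, -0.993, -0.0], [-0.993, 0.122, 0.0], [-0.0, 0.0, -1.0]]
wrist_force: [-0.6, 0.4, -1.8]
gripper_width: 0.158
gripper_force: 29.9
```

Call:
{"name": "move_arm", "arguments": {"series": [{"grip": 0, "xyz": [0, 0, -0.5], "angular": [0, 0, 0]}, {"grip": 0, "xyz": [0, 0, -1], "angular": [0, 0, 0]}, {"grip": 0, "xyz": [0, 0, -1], "angular": [0, 0, 0]}, {"grip": 0, "xyz": [0, 0, -1], "angular": [0, 0, 0]}]}}

```text
time_s: 18.1
tcp_pos: [0.5071, -0.2348, 0.2272]
ee_rot: [[-0.122, -0.993, -0.0], [-0.993, 0.122, 0.0], [-0.0, 0.0, -1.0]]
wrist_force: [0.1, -0.5, -4.0]
gripper_width: 0.157
gripper_force: 29.9
```

Tension is starting to show; one more small step.

Call:
{"name": "move_arm", "arguments": {"series": [{"grip": 0, "xyz": [0, 0, -0.5], "angular": [0, 0, 0]}, {"grip": 0, "xyz": [0, 0, -1], "angular": [0, 0, 0]}, {"grip": 0, "xyz": [0, 0, -1], "angular": [0, 0, 0]}, {"grip": 0, "xyz": [0, 0, -1], "angular": [0, 0, 0]}, {"grip": 0, "xyz": [0, 0, -1], "angular": [0, 0, 0]}]}}

```text
time_s: 18.6
tcp_pos: [0.507, -0.2347, 0.2279]
ee_rot: [[-0.122, -0.993, -0.001], [-0.993, 0.122, 0.0], [-0.0, 0.001, -1.0]]
wrist_force: [0.5, -0.4, -7.9]
gripper_width: 0.158
gripper_force: 29.9
```

Call:
{"name": "move_arm", "arguments": {"series": [{"grip": 0, "xyz": [0, 0, 0], "angular": [0, 0, 0]}, {"grip": 0, "xyz": [0, 0, 3], "angular": [0, 0, 0]}, {"grip": 0, "xyz": [0, 0, 6], "angular": [0, 0, 0]}, {"grip": 0, "xyz": [0, 0, 9], "angular": [0, 0, 0]}, {"grip": 0, "xyz": [0, 0, 12], "angular": [0, 0, 0]}, {"grip": 0, "xyz": [0, 0, 15], "angular": [0, 0, 0]}, {"grip": 0, "xyz": [0, 0, 18], "angular": [0, 0, 0]}, {"grip": 0, "xyz": [0, 0, 20.5], "angular": [0, 0, 0]}, {"grip": 0, "xyz": [0, 0, 22], "angular": [0, 0, 0]}, {"grip": 0, "xyz": [0, 0, 22.5], "angular": [0, 0, 0]}]}}

```text
time_s: 19.6
tcp_pos: [0.5071, -0.2348, 0.2058]
ee_rot: [[-0.122, -0.993, -0.0], [-0.993, 0.122, -0.0], [0.0, 0.0, -1.0]]
wrist_force: [-0.3, 1.1, -1.8]
gripper_width: 0.152
gripper_force: 29.9
```

Call:
{"name": "move_arm", "arguments": {"series": [{"grip": 0, "xyz": [0, 0, 0], "angular": [0, 0, 0]}, {"grip": 0, "xyz": [0, 0, 0.3], "angular": [0, 0, 0]}, {"grip": 0, "xyz": [0, 0, 0.3], "angular": [0, 0, 0]}]}}

```text
time_s: 19.9
tcp_pos: [0.5073, -0.2348, 0.2058]
ee_rot: [[-0.122, -0.993, 0.0], [-0.993, 0.122, -0.0], [0.0, -0.0, -1.0]]
wrist_force: [0.2, -0.2, -2.1]
gripper_width: 0.162
gripper_force: 29.9
```

Call:
{"name": "move_arm", "arguments": {"series": [{"grip": 0.17, "xyz": [0, 0, 0], "angular": [0, 0, 0]}, {"grip": 0.2, "xyz": [0, 0, 0], "angular": [0, 0, 0]}, {"grip": 0.23, "xyz": [0, 0, 0], "angular": [0, 0, 0]}, {"grip": 0.27, "xyz": [0, 0, 0], "angular": [0, 0, 0]}, {"grip": 0.32, "xyz": [0, 0, 0], "angular": [0, 0, 0]}, {"grip": 0.4, "xyz": [0, 0, 0], "angular": [0, 0, 0]}, {"grip": 0.5, "xyz": [0, 0, 0], "angular": [0, 0, 0]}, {"grip": 0.6, "xyz": [0, 0, 0], "angular": [0, 0, 0]}, {"grip": 0.6, "xyz": [0, 0, 0], "angular": [0, 0, 0]}, {"grip": 0.6, "xyz": [0, 0, 0], "angular": [0, 0, 0]}]}}

```text
time_s: 20.9
tcp_pos: [0.5072, -0.2348, 0.2056]
ee_rot: [[-0.122, -0.993, -0.0], [-0.993, 0.122, -0.0], [0.0, 0.0, -1.0]]
wrist_force: [0.2, -0.6, -0.1]
gripper_width: 0.584
gripper_force: 0.0
```

Call:
{"name": "move_arm", "arguments": {"series": [{"grip": 0.6, "xyz": [0, 0, -3], "angular": [0, 0, 0]}, {"grip": 0.6, "xyz": [0, 0, -8], "angular": [0, 0, 0]}, {"grip": 0.6, "xyz": [0, 0, -16], "angular": [0, 0, 0]}, {"grip": 0.6, "xyz": [0, 0, -26], "angular": [0, 0, 0]}, {"grip": 0.6, "xyz": [0, 0, -40], "angular": [0, 0, 0]}, {"grip": 0.6, "xyz": [0, 0, -60], "angular": [0, 0, 0]}, {"grip": 0.6, "xyz": [0, 0, -85], "angular": [0, 0, 0]}, {"grip": 0.6, "xyz": [0, 0, -110], "angular": [0, 0, 0]}, {"grip": 0.6, "xyz": [0, 0, -120], "angular": [0, 0, 0]}, {"grip": 0.6, "xyz": [0, 0, -120], "angular": [0, 0, 0]}]}}

```text
time_s: 21.9
tcp_pos: [0.5078, -0.235, 0.3277]
ee_rot: [[-0.122, -0.993, 0.004], [-0.993, 0.122, -0.001], [0.0, -0.004, -1.0]]
wrist_force: [0.1, 0.3, 0.3]
gripper_width: 0.601
gripper_force: 0.0
```

Call:
{"name": "move_arm", "arguments": {"series": [{"grip": 0.6, "xyz": [0, 0, 0], "angular": [0, 0, 0]}, {"grip": 0.6, "xyz": [0, 0, 0], "angular": [0, 0, 0]}, {"grip": 0.6, "xyz": [0, 0, 0], "angular": [0, 0, 0]}, {"grip": 0.6, "xyz": [0, 0, 0], "angular": [0, 0, 0]}, {"grip": 0.6, "xyz": [0, 0, 0], "angular": [0, 0, 0]}, {"grip": 0.6, "xyz": [0, 0, 0], "angular": [0, 0, 0]}, {"grip": 0.6, "xyz": [0, 0, 0], "angular": [0, 0, 0]}, {"grip": 0.6, "xyz": [0, 0, 0], "angular": [0, 0, 0]}, {"grip": 0.6, "xyz": [0, 0, 0], "angular": [0, 0, 0]}, {"grip": 0.6, "xyz": [0, 0, 0], "angular": [0, 0, 0]}]}}

```text
time_s: 22.9
tcp_pos: [0.5072, -0.2348, 0.3257]
ee_rot: [[-0.122, -0.993, 0.0], [-0.993, 0.122, 0.0], [-0.0, -0.0, -1.0]]
wrist_force: [0.7, 1.0, -0.8]
gripper_width: 0.599
gripper_force: 0.0
```

```bash
python3 - <<'E'
from h import *
a=cam("wrist"); v=cam("scene")
for _ in range(6): cam("top")
b=cam("wrist"); v2=cam("scene")
print("motion",cv2.absdiff(a["img"],b["img"]).mean(),cv2.absdiff(v["img"],v2["img"]).mean())
m=np.hstack([cv2.resize(b["img"][90:290,190:370],(400,444))[:440],cv2.resize(v2["img"][230:380,100:236],(400,440))])
cv2.imwrite("pics/f.png",m[:,:,::-1]); print(r.sense()["wrist_force"])
E
```

```text
motion 0.7089753401360545 0.36907312925170066
[-0.22881633 -0.65965347  0.01155326]
```

View pics/f.png

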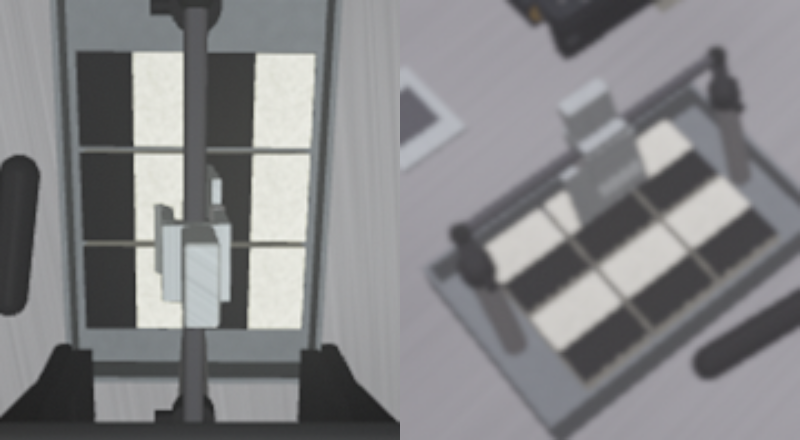

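The tally hangs nearly upright from the bar near its middle, at about (195,280) in the left crop and (600,150) in the right. The torch is where it was. I'll wait a little for it to settle, then hand in.

Call:
{"name": "move_arm", "arguments": {"series": [{"grip": 0.6, "xyz": [0, 0, 0], "angular": [0, 0, 0]}, {"grip": 0.6, "xyz": [0, 0, 0], "angular": [0, 0, 0]}, {"grip": 0.6, "xyz": [0, 0, 0], "angular": [0, 0, 0]}, {"grip": 0.6, "xyz": [0, 0, 0], "angular": [0, 0, 0]}, {"grip": 0.6, "xyz": [0, 0, 0], "angular": [0, 0, 0]}, {"grip": 0.6, "xyz": [0, 0, 0], "angular": [0, 0, 0]}, {"grip": 0.6, "xyz": [0, 0, 0], "angular": [0, 0, 0]}, {"grip": 0.6, "xyz": [0, 0, 0], "angular": [0, 0, 0]}, {"grip": 0.6, "xyz": [0, 0, 0], "angular": [0, 0, 0]}, {"grip": 0.6, "xyz": [0, 0, 0], "angular": [0, 0, 0]}]}}

```text
time_s: 24.4
tcp_pos: [0.5072, -0.2348, 0.3257]
ee_rot: [[-0.122, -0.993, 0.0], [-0.993, 0.122, 0.0], [-0.0, -0.0, -1.0]]
wrist_force: [0.3, 1.0, -0.3]
gripper_width: 0.6
gripper_force: 0.0
```

Call:
{"name": "move_arm", "arguments": {"series": [{"grip": 0.6, "xyz": [0, 0, 0], "angular": [0, 0, 0]}, {"grip": 0.6, "xyz": [0, 0, 0], "angular": [0, 0, 0]}, {"grip": 0.6, "xyz": [0, 0, 0], "angular": [0, 0, 0]}, {"grip": 0.6, "xyz": [0, 0, 0], "angular": [0, 0, 0]}, {"grip": 0.6, "xyz": [0, 0, 0], "angular": [0, 0, 0]}, {"grip": 0.6, "xyz": [0, 0, 0], "angular": [0, 0, 0]}, {"grip": 0.6, "xyz": [0, 0, 0], "angular": [0, 0, 0]}, {"grip": 0.6, "xyz": [0, 0, 0], "angular": [0, 0, 0]}, {"grip": 0.6, "xyz": [0, 0, 0], "angular": [0, 0, 0]}, {"grip": 0.6, "xyz": [0, 0, 0], "angular": [0, 0, 0]}]}}

```text
time_s: 25.4
tcp_pos: [0.5072, -0.2348, 0.3257]
ee_rot: [[-0.122, -0.993, 0.0], [-0.993, 0.122, -0.0], [0.0, -0.0, -1.0]]
wrist_force: [-0.1, -0.3, -0.4]
gripper_width: 0.603
gripper_force: 0.0
```

```bash
python3 -c "
from station import r
print(r.finish_job())"
```

```text
the job is handed in; nothing more can be done
None
```

The tally hangs from the middle of the bail bar, its catch proved by a tug of about 6 N; the highest bar load I read was about 8.5 N, the packet and torch were not touched, and the job was handed in at about 25 s (no verdict was returned).

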